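# Check a dry bath's block temperature with a sprung surface thermometer

### The job

Check the block temperature of the dry bath: lift the clear lid off by its knob and set it down gently on the bench mat, flat and knob up, then draw the stick thermometer up out of its stand and hold its sprung foot lightly in the ringed check spot of the block, the thermometer upright, the foot pushed about half-way in, and its display facing the same way as the bath's own display so that the two readings can be compared. Finish while holding it there: do not let go or put it down, never press the foot hard, and leave the bottles and the beaker where they are.

Things in the scene. Friction and masses are not known exactly. Their poses are not given: they have to be found in the camera images.
- dry_bath: Fixed dry bath, white housing 170 x 140 mm (x, y). Origin under its centre at bench level, z up; the -x side has the sloping console with display and keys. Flat deck 67 mm up; from it rises an aluminium block 62 x 92 mm, centred at x = 18 mm, top 81 mm up, with nine tube wells (three tubes stand up to 10 mm above the block) and one larger shallow recess, the check spot.
- check_spot (a point): Centre of the floor of the check spot: a flat round recess 20 mm across and 2.5 mm deep in the block's top, with an engraved ring round it, at the block's +y end (bath frame: x 18 mm, y 30 mm), 78.5 mm above the bench. Axes as the bath's. It is under the lid at the start.
- bench_mat: Flat grey bench mat, 190 x 170 mm (x, y), 3 mm thick, fixed, empty at the start; origin at its centre at bench level. The thermometer stand and the mat may be on either side of the bath.
- lid: Loose clear plastic lid, 0.13 kg, a hood 88 x 118 mm (x, y) over its foot flange, open below, walls 3 mm, roof 32 mm above its lower edge. It stands on the bath's deck over the block with about 7 mm play; lift it at least 30 mm before moving sideways (block and tubes rise 24 mm inside it). Origin: centre of its lower edge, z up.
- lid_knob (a point): Centre of the gripping part of the lid's round black knob, 26 mm across, 20 mm tall, on the middle of the lid, 24 mm above the roof and 56 mm above the lid's lower edge. With the lid flat on the mat this point is 59 mm above the bench.
- stand: Fixed parking stand: dark round foot 76 mm across, bored post, black collar 36 mm across at the top, 74 mm above the bench, hole 15 mm across. Origin at the foot's centre at bench level. The thermometer's stem hangs in the hole and its handle rests on the collar.
- thermometer: Cordless stick thermometer, 0.1 kg: white handle 24 x 18 mm (x, y), 92 mm tall, flat sides; below it a 7 mm steel stem with a sprung foot. Origin at the underside of the handle, 60 mm above the face of the unpressed foot, so it must rise 65 mm to leave the stand; z up the handle. Upright in the stand at the start, turned up to 0.7 rad about the vertical.
- thermo_grip (a point): Centre of the thermometer's handle, 46 mm below its top and 46 mm above its underside: grip here or up to 15 mm higher, across the 18 mm thickness (y, the ribbed sides). Axes: z up the handle; -x is the side with the display. It stands 120 mm above the bench at the start.
- thermo_display (a point): The thermometer's small dark display, on the -x face of the handle, 30 mm above the handle's centre.
- thermo_foot (a point): Centre of the lower face of the sprung foot, a steel disc 9 mm across, 106 mm below the handle's centre when not pressed; it moves with the foot.
- thermo_tip (a joint): How far the sprung foot is pushed into the thermometer: 0 = out (not pressed), 0.010 m = fully in. The spring gives about 0.75 N at the start of the travel and 0.25 N more per mm, so half-way in (5 mm) is about 2 N.
- bottle_a: White reagent bottle with blue cap, 56 mm across, 105 mm tall, bystander behind the work; origin at the centre of its base.
- bottle_b: Brown reagent bottle with black cap, 45 mm across, 85 mm tall, bystander behind the work; origin at the centre of its base.
- beaker: Small clear beaker, 55 mm across, 66 mm tall, bystander behind the work; origin at the centre of its base.
Mind the look-alikes: they are no part of the job. There is more than one size of the thermometer; the job needs the larger.

How it is judged:
By the outcome, as a careful person would: the job done as asked, in the order asked, and still so for the second after the job is handed in, while the arm keeps its last pose, push and grip.
It also fails if it takes over 64 s, if anything falls off the work surface, if the arm or the gripper's body presses on something with over 40 N, if the wrist force passes 120 N, or if a joint passes its speed limit or range.

### The arm

A 6-joint arm with a two-finger parallel gripper is mounted at the origin on a cart in front of the work surface, level with it; the furniture and walls round the work are solid. World frame = base frame: x ahead of the robot, y to its left, z up, the work surface at z = 0. Lengths are in mm, angles in rad, forces in N, time in s.
With the tool pointing down it reaches from about 350 to 875 mm from the base axis. Payload 4.2 kg.
Tool frame: the origin (TCP) lies between the finger pads; the fingertips stand 11 mm ahead of it and the grasp point (between the pads) lies 8 mm behind it; z points along the fingers, y is the direction in which the jaws open and shut (so a half turn about z gives the same grasp; the last joint's range is limited). The gripper opens to 85 mm and grips with 20 to 120 N. Pads are 22 mm wide; open, the fingers measure 114 mm over their backs; the gripper's body (76 mm by 85 mm) begins 54 mm behind the grasp point. The pads swing forward as they close: fully open they stand 13 mm farther back than shut.
Start: joints at [-0.944, 0.385, 0.008, 0, -1.194, -0.259], TCP at [224.741, -583.173, 242.312] pointing down, gripper open.
Joint ranges: [-3.14, 3.14], [-1.21, 2.06], [-1.07, 1.41], [-3.16, 2.05], [-2.99, -0.16], [-3.1, 3.1]. Speed limits (rad/s): [2.79, 2.79, 3.14, 3.14, 3.14, 3.14].

### API

Orientations are given as a unit quaternion [x, y, z, w].
In Python, from bench import * gives the robot as it stands. The module is installed in compiled form; this text tells all that it offers.
- The arm moves only by the tool drive_tool, never from a script. Its argument "increments" is a list of rows, each a list of 3 entries, a list of its own where there are three numbers: the gripper command: -1 is shut, 1 is fully open, values between are in proportion, then the shift along the tool's x, y, z scaled (see below), then the turn about the tool's z scaled (see below). In form: [[hand, [tx, ty, tz], turn], ...]. A call has 1 to 20 rows; each row shifts and turns the commanded pose from where the row before left it, along the tool's axes as they then stand; what a row does not reach is not made up. The controller multiplies each number of a shift by 0.3 m and each number of a turn by 2 rad. A row lasts 1/8 s, in which the tool goes at most 62.5 mm and 10.7 degrees, less where a joint would pass 70% of its speed; a pose out of reach is approached as far as the arm can. A call with a number of a shift or a turn outside -1 to 1 is refused whole. A call with a gripper value outside its range is refused whole. The fingers move at their own pace and stop on an object; the grip force is fixed at half the most. Time passes only in rows, so rows that do not move let the fingers close. It gives the time, the measured TCP pose, the force and the opening at its end, in the units of the state.
- read_state(): the state, without advancing time (a new reading comes with each control period).
- get_image(name): name is "scene" or "top"; returns the picture (480x640x3 uint8, red, green, blue); there is no depth.
- calibration(name): a dict with "fovy" (degrees; the focal length in pixels is half the picture's height over the tangent of half this angle, whatever the lens; pixels are square), "cx", "cy" (the principal point, pixels), "R" (3x3) and "t" (3): a world point X has camera coordinates R X + t. Camera axes: x right, y down, z forward; pixel columns grow to the right and rows downward; lengths in mm; the calibration is good to about 2 mm. A picture is of the moment at which its call begins. calibration takes no time and is no camera call.
- job_done(): hands the job in, once; it reports no verdict.
The state is a dict: "clock": time; "joints": joint angles; "joint_vel": joint speeds; "joint_efforts": joint torques, N m; "position": TCP position; "ee_rot": TCP orientation; "contact_force": force on the tool from outside, world axes, zero at the start; "wrist_torque": the same for the moment, N m; "gripper_width": finger opening in mm.
Only numpy, scipy, OpenCV 4.12 (cv2) and the standard library are available. Lean on these libraries where they do the work, as an engineer would, in place of code of your own. Each camera call takes 0.05 s, during which the arm holds its last target.

## Working session

There is one attempt and no reset: what is moved stays moved. The work goes in short steps, Python scripts to look and compute and a tool call to move; the robot and the scene stay as the last step left them, time stands still between calls to the robot, and variables do not carry over. Pictures are saved under pics/ and viewed, and the job is handed in when it is done.

Besides the shell and the picture viewer there is one more tool, called after "Call:" as name(argument=value, ...), one argument or row to a line, values as JSON. drive_tool: Moves the arm, as the interface text tells. Shifts and turns lie within -1 to 1; 1 stands for 0.3 m of shift or 2 rad of turn. Its arguments: {"type":"object","properties":{"increments":{"type":"array"}},"required":["increments"]}

```bash
mkdir -p pics
python3 - <<'E'
from bench import *
import cv2
s=read_state(); print(s)
for n in("scene","top"):
    im=get_image(n); cv2.imwrite(f"pics/{n}0.png",im[:,:,::-1]); print(n,calibration(n))
E
```

```text
{'clock': 0.0, 'joints': array([-9.44422751e-01,  3.85544897e-01,  6.61320462e-03, -4.79972527e-04,
       -1.19402093e+00, -2.58608978e-01]), 'joint_vel': array([ 2.76727489e-05,  9.37683114e-04,  4.13020182e-04, -1.93245292e-03,
       -9.13759117e-04,  9.30009495e-04]), 'joint_efforts': array([-3.38301525e-04, -3.92289305e+01,  1.88399720e+01,  4.18609098e+00,
       -4.59521951e-03, -1.16870771e-05]), 'position': array([ 224.51792062, -582.66968342,  241.22649456]), 'ee_rot': array([-1.82760634e-01,  9.83156823e-01,  1.06981877e-03, -2.60079516e-04]), 'contact_force': array([ 0.4005764 , -0.30653009, -0.83062034]), 'wrist_torque': array([ 0.00037531, -0.0299348 ,  0.02979596]), 'gripper_width': 85.50440610593363}
scene {'fovy': 50.81004278725972, 'cx': 326.8962838077675, 'cy': 243.41700300026014, 'R': array([[-0.83413084, -0.55147672,  0.00995816],
       [-0.24026809,  0.34704541, -0.9065488 ],
       [ 0.49648463, -0.75857294, -0.42198354]]), 't': array([503.96284765, 257.55916868, 744.43504287])}
top {'fovy': 57.18717856131557, 'cx': 320.7513367109729, 'cy': 240.93751322888838, 'R': array([[ 0.00395159, -0.99981095, -0.0190381 ],
       [-0.99181499, -0.00148884, -0.12767464],
       [ 0.12762216,  0.0193868 , -0.99163337]]), 't': array([ -6.1638007 , 622.23775386, 903.588074  ])}
```

View pics/scene0.png

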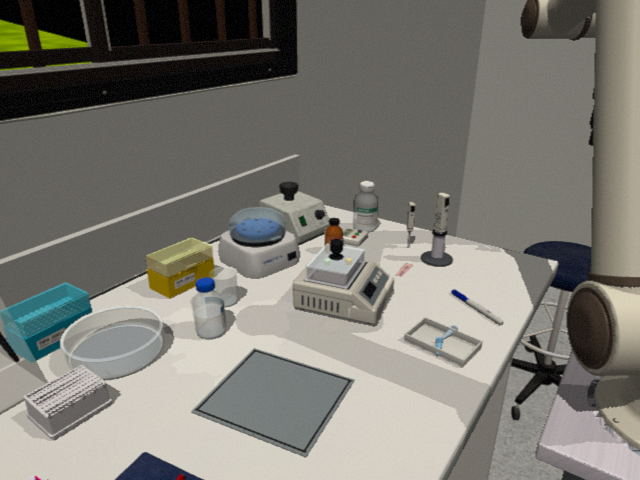

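View pics/top0.png

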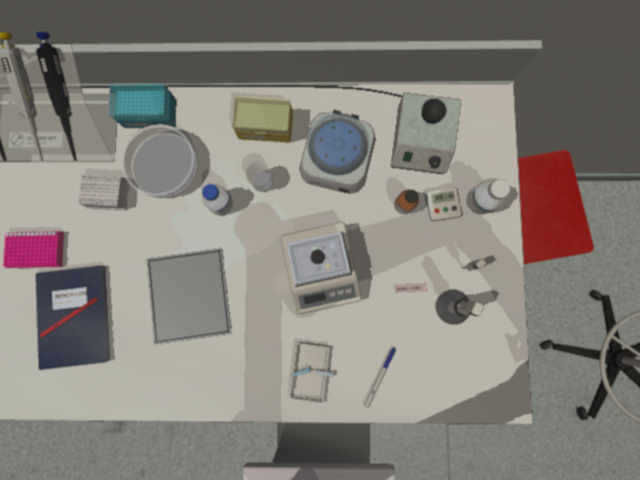

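The scene view shows the bath near (345,285), the mat near (275,397), the stand with the larger thermometer near (440,235), and the smaller look-alike near (410,225). In the top view, the mat is at (188,296), the bath at (320,268), the knob at (318,257), and the stand foot at (453,307). I'll zoom in on these.

```bash
cat > h.py <<'E'
import numpy as np, cv2
from bench import *
def K(n):
    c=calibration(n); return 240/np.tan(np.radians(c["fovy"]/2)),c
def ray(n,p):
    f,c=K(n); d=np.array([(p[0]-c["cx"])/f,(p[1]-c["cy"])/f,1]); R=np.array(c["R"]); return -R.T@c["t"], R.T@d
def onz(n,p,z):
    o,d=ray(n,p); return o+d*(z-o[2])/d[2]
def proj(n,X):
    f,c=K(n); x=np.array(c["R"])@np.array(X,float)+c["t"]; return np.array([c["cx"]+f*x[0]/x[2],c["cy"]+f*x[1]/x[2]])
def tri(p1,p2):
    A=[];b=[]
    M=np.zeros((3,3));v=np.zeros(3)
    for n,p in(("scene",p1),("top",p2)):
        o,d=ray(n,p); d/=np.linalg.norm(d); P=np.eye(3)-np.outer(d,d); M+=P; v+=P@o
    X=np.linalg.solve(M,v); return X
def crop(im,x0,y0,w,h,s,name):
    cv2.imwrite(name,cv2.resize(im[y0:y0+h,x0:x0+w,::-1],None,fx=s,fy=s,interpolation=cv2.INTER_CUBIC))
E
python3 - <<'E'
from h import *
t=cv2.imread("pics/top0.png")[:,:,::-1]; s=cv2.imread("pics/scene0.png")[:,:,::-1]
crop(t,270,210,100,110,5,"pics/t_bath.png"); crop(t,420,230,100,100,5,"pics/t_st.png")
crop(s,285,225,120,110,5,"pics/s_bath.png"); crop(s,390,180,80,95,6,"pics/s_st.png")
E
```

```text
(no output)
```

View pics/t_bath.png

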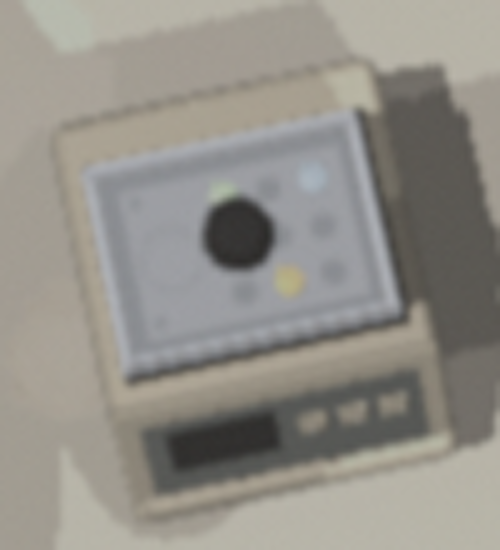

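View pics/t_st.png

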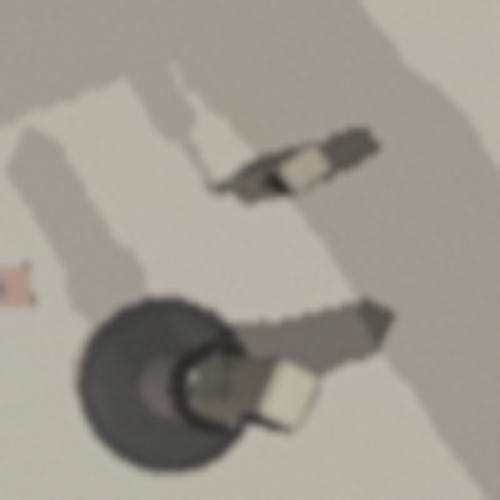

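View pics/s_bath.png

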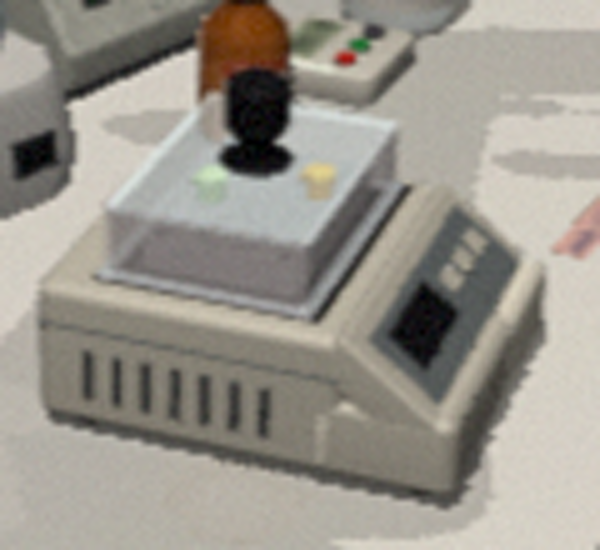

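View pics/s_st.png

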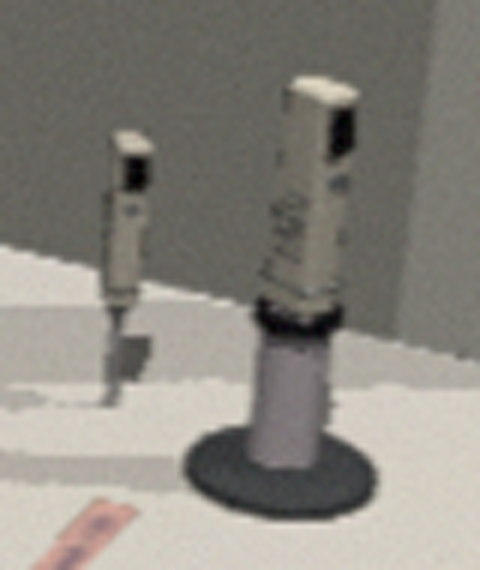

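Run:
```python
from h import *
np.set_printoptions(precision=1,suppress=True)
def P(c,off,s): return (np.array(c)+.5)/s-.5+off
tb=np.array([270,210]);ts=np.array([420,230]);sb=np.array([285,225]);ss=np.array([390,180])
print("bath back corners z67",[onz("top",P(c,tb,5),67) for c in((60,132),(375,62))])
a,b=[onz("top",P(c,tb,5),67) for c in((60,132),(375,62))]; d=b-a; print(np.linalg.norm(d), "yaw",np.arctan2(d[1],d[0])+np.pi/2)
c4=[(88,168),(358,112),(405,312),(128,378)]
q=[onz("top",P(c,tb,5),69) for c in c4]
print("lid flange",q,np.mean(q,0),[np.linalg.norm(q[i]-q[i-1]) for i in range(4)])
for i,j in((0,1),(3,2)):
    d=q[j]-q[i]; print("yaw",np.arctan2(d[1],d[0])+np.pi/2)
for i,j in((3,0),(2,1)):
    d=q[j]-q[i]; print("yaw",np.arctan2(d[1],d[0]))
k=tri(P((258,105),sb,5),P((239,233),tb,5)); print("knob",k)
print("knob z123",onz("top",P((239,233),tb,5),123), proj("scene",k),P((258,105),sb,5))
q=[onz("top",P(c,ts,5),166) for c in((275,358),(320,375),(300,430),(258,412))]
print("thermo top",q,np.mean(q,0),[np.linalg.norm(q[i]-q[i-1]) for i in range(4)])
for i,j in((2,1),(3,0)):
    d=q[j]-q[i]; print("ang long",np.arctan2(d[1],d[0]))
for i,j in((0,1),(3,2)):
    d=q[j]-q[i]; print("ang short",np.arctan2(d[1],d[0]))
im=cv2.imread("pics/top0.png"); s=cv2.imread("pics/scene0.png")
# mat
g=cv2.cvtColor(im,cv2.COLOR_BGR2HSV)
m=((im.max(2)<140)).astype(np.uint8); m[:, :140]=0;m[:,240:]=0;m[:240]=0;m[350:]=0
cs,_=cv2.findContours(m,0,2); c=max(cs,key=cv2.contourArea); r=cv2.minAreaRect(c); bx=cv2.boxPoints(r); 
q=[onz("top",p,3) for p in bx]; print("mat",r,q,np.mean(q,0))
# foot
print("foot centre",onz("top",P((163,385),ts,5),6), )
e=[onz("scene",P(c,ss,6),8) for c in((187,465),(376,482))]; print(e,np.mean(e,0))
f=[onz("scene",P(c,ss,6),74) for c in((254,308),(345,314))]; print("collar",f,np.mean(f,0))
```

```text
bath back corners z67 [array([629. ,  76.8,  67. ]), array([658.7, -54.7,  67. ])]
134.77001666750155 yaw 0.22227588853665026
lid flange [array([613.7,  64.7,  69. ]), array([637.3, -47.5,  69. ]), array([554.2, -66.6,  69. ]), array([526.9,  47. ,  69. ])] [583.   -0.6  69. ] [np.float64(88.56303450328222), np.float64(114.61678805782718), np.float64(85.22915630648815), np.float64(116.90901363727282)]
yaw 0.20779250647527614
yaw 0.23641923647356933
yaw 0.20039213664691846
yaw 0.22643665227905047
knob [582.3   0.8 125.3]
knob z123 [581.6   0.3 123. ] [336.7 245.7] [336.2 245.6]
thermo top [array([ 496.5, -285.8,  166. ]), array([ 490.5, -301.7,  166. ]), array([ 470.8, -293.7,  166. ]), array([ 477.1, -279. ,  166. ])] [ 483.7 -290.1  166. ] [np.float64(20.52177032823741), np.float64(17.016563475434587), np.float64(21.21929684857456), np.float64(16.090481047036672)]
ang long -0.38664794120002755
ang long -0.3416308210739195
ang short -1.9325626246411842
ang short -1.9757766757419657
mat ((188.0529022216797, 295.6996154785156), (87.28041076660156, 78.45889282226562), 83.2901611328125) [array([590.4, 391. ,   3. ]), array([611.3, 216.9,   3. ]), array([421.5, 188.3,   3. ]), array([401. , 358.1,   3. ])] [506.  288.6   3. ]
foot centre [ 483.6 -289.2    6. ]
[array([ 515.5, -270.7,    8. ]), array([ 448. , -299.1,    8. ])] [ 481.8 -284.9    8. ]
collar [array([ 500.6, -286.3,   74. ]), array([ 469.2, -301. ,   74. ])] [ 484.9 -293.7   74. ]
```

Estimates so far:

| Item | Position (mm) | Yaw (rad) |
|---|---|---|
| Knob | ≈ (582, 0.5, 123) | – |
| Bath | – | ≈ 0.22 |
| Thermometer | ≈ (484, −290) | ≈ −0.36 |
| Mat centre | ≈ (506, 289) | – |

Next I'll move above the knob.

```bash
cat >> h.py <<'E'
from scipy.spatial.transform import Rotation as Ro
def go(X=None,ya=None):
    "print total scaled turn first, then shift in tool axes AFTER the turn; ya = world angle of tool y"
    s=read_state(); R=Ro.from_quat(s["ee_rot"]).as_matrix(); y=np.arctan2(R[1,1],R[0,1])
    print("t",round(s["clock"],2),"pos",np.round(s["position"],1),"yang",round(y,3),"zax",np.round(R[:,2],3),"F",np.round(s["contact_force"],2),"w",round(s["gripper_width"],1),"q",np.round(s["joints"],2))
    if X is None: return
    if ya is None: ya=y
    tr=-(ya-y); y=ya; xt=np.array([np.cos(y+np.pi/2),np.sin(y+np.pi/2),0]); yt=np.array([np.cos(y),np.sin(y),0])
    d=np.array(X)-s["position"]; print("turn scaled %.4f (%.3f rad)"%(tr/2,tr),"shift mm",np.round([d@xt,d@yt,-d[2]],1),"scaled",np.round(np.array([d@xt,d@yt,-d[2]])/300,4))
E
python3 -c "
from h import *
go([582,0.5,240],1.79)"
```

```text
t 0.1 pos [ 224.6 -582.7  241.3] yang 1.938 zax [-0.001  0.002 -1.   ] F [-0.45 -0.7  -0.46] w 85.5 q [-0.94  0.39  0.01 -0.   -1.19 -0.26]
turn scaled 0.0742 (0.148 rad) shift mm [-475.7  491.6    1.3] scaled [-1.5857  1.6385  0.0045]
```

Call:
drive_tool(
  increments=[
    [1,[0,0,0],0.074],
    [1,[-0.113,0.117,0],0],
    [1,[-0.113,0.117,0],0],
    [1,[-0.113,0.117,0],0],
    [1,[-0.113,0.117,0],0],
    [1,[-0.113,0.117,0],0],
    [1,[-0.113,0.117,0],0],
    [1,[-0.113,0.117,0],0],
    [1,[-0.113,0.117,0],0],
    [1,[-0.113,0.117,0],0],
    [1,[-0.113,0.117,0],0],
    [1,[-0.113,0.117,0],0],
    [1,[-0.113,0.117,0],0],
    [1,[-0.113,0.117,0],0],
    [1,[-0.113,0.117,0],0],
    [1,[0,0,0],0],
  ],
)

```text
clock: 2.1
position: [581.8, 2.4, 241.1]
ee_rot: [-0.111, 0.994, 0.0, -0.001]
contact_force: [-0.1, -1.1, 0.1]
gripper_width: 85.7
```

```bash
python3 -c "
from h import *
go([582,0.5,117],1.79)
crop(get_image('scene'),240,130,200,200,3,'pics/s1.png')"
```

```text
t 2.1 pos [581.8   2.4 241.1] yang 1.794 zax [-0.001 -0.    -1.   ] F [-0.08 -1.05  0.1 ] w 85.7 q [ 0.28  0.31 -0.1  -0.   -1.16 -1.63]
turn scaled 0.0021 (0.004 rad) shift mm [  0.2  -1.9 124.1] scaled [ 0.0007 -0.0064  0.4137]
```

View pics/s1.png

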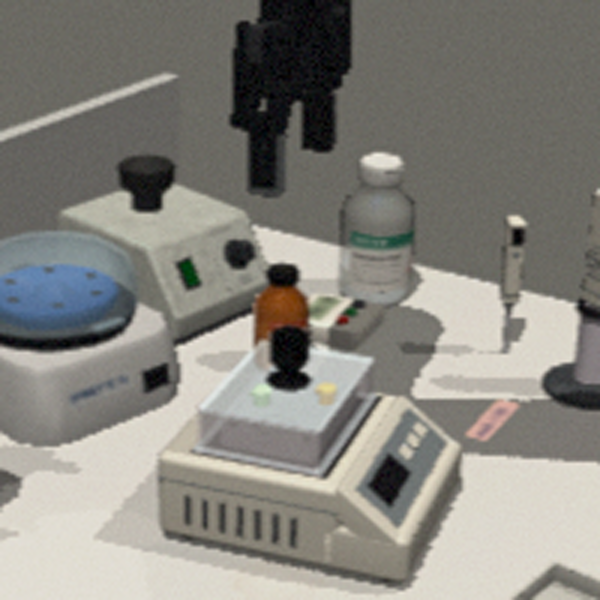

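The gripper is open above the knob, with the fingers near (265,155) and (320,120) in the crop and the knob at (290,350). I'll descend and close.

Call:
drive_tool(
  increments=[
    [1,[0,-0.006,0.06],0],
    [1,[0,0,0.08],0],
    [1,[0,0,0.08],0],
    [1,[0,0,0.07],0],
    [1,[0,0,0.06],0],
    [1,[0,0,0.04],0],
    [1,[0,0,0.024],0],
    [1,[0,0,0],0],
    [-0.4,[0,0,0],0],
    [-0.4,[0,0,0],0],
    [-0.4,[0,0,0],0],
    [-0.4,[0,0,0],0],
    [-1,[0,0,0],0],
    [-1,[0,0,0],0],
    [-1,[0,0,0],0],
    [-1,[0,0,0],0],
    [-1,[0,0,0],0],
  ],
)

```text
clock: 4.28
position: [581.5, -1.7, 118.7]
ee_rot: [-0.11, 0.994, 0.0, 0.0]
contact_force: [-1.9, 2.2, 6.0]
gripper_width: 23.8
```

```bash
python3 -c "
from h import *
go([582,0.5,117],1.79)
crop(get_image('scene'),260,180,150,150,4,'pics/s2.png')"
```

```text
t 4.28 pos [581.5  -1.7 118.7] yang 1.791 zax [ 0.001  0.    -1.   ] F [-1.95  2.24  6.  ] w 23.8 q [ 0.28  0.43 -0.27  0.   -0.88 -1.63]
turn scaled 0.0005 (0.001 rad) shift mm [-1.   2.   1.7] scaled [-0.0033  0.0066  0.0057]
```

View pics/s2.png

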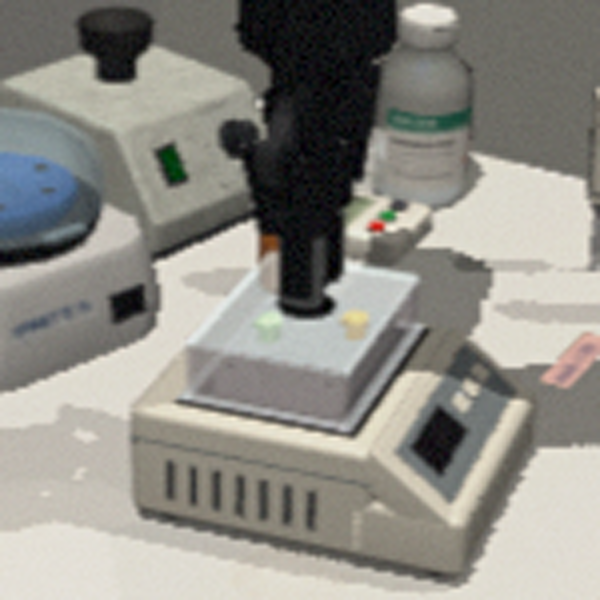

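The knob is held at a width of 23.8. I'll lift it.

Call:
drive_tool(
  increments=[
    [-1,[0,0,-0.02],0],
    [-1,[0,0,-0.03],0],
    [-1,[0,0,-0.04],0],
    [-1,[0,0,-0.05],0],
    [-1,[0,0,-0.05],0],
    [-1,[0,0,-0.03],0],
    [-1,[0,0,0],0],
    [-1,[0,0,0],0],
  ],
)

```text
clock: 5.32
position: [580.8, -1.9, 183.6]
ee_rot: [-0.11, 0.994, 0.0, -0.001]
contact_force: [-0.2, -0.2, -2.2]
gripper_width: 24.0
```

```bash
python3 -c "
from h import *
go([506,289,185])
crop(get_image('scene'),260,150,150,150,4,'pics/s3.png')
crop(get_image('top'),250,180,150,150,4,'pics/t3.png')"
```

```text
t 5.33 pos [580.8  -1.9 183.6] yang 1.79 zax [-0.001  0.    -1.   ] F [-0.2  -0.21 -2.18] w 24.0 q [ 0.28  0.36 -0.19 -0.   -1.03 -1.63]
turn scaled -0.0000 (-0.000 rad) shift mm [  9.6 300.2  -1.4] scaled [ 0.032   1.0006 -0.0046]
```

View pics/s3.png

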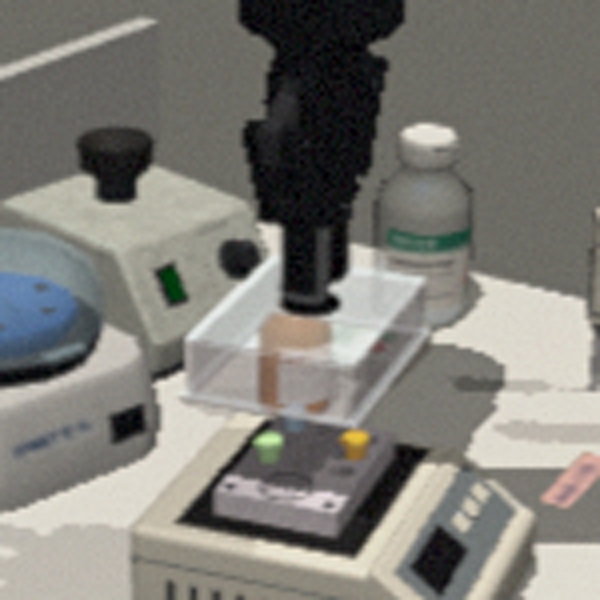

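View pics/t3.png

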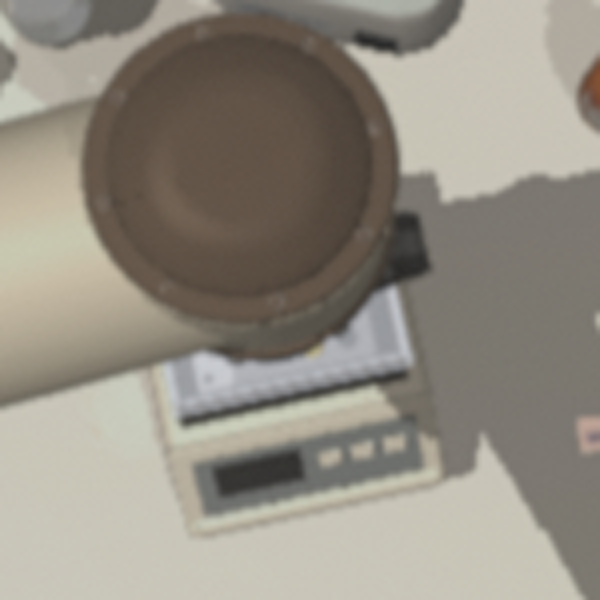

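The lid hangs level and clear of the tubes. I'll carry it over the mat.

Call:
drive_tool(
  increments=[
    [-1,[0.002,0.06,0],0],
    [-1,[0.004,0.11,0],0],
    [-1,[0.004,0.13,0],0],
    [-1,[0.004,0.13,0],0],
    [-1,[0.004,0.13,0],0],
    [-1,[0.004,0.13,0],0],
    [-1,[0.004,0.13,0],0],
    [-1,[0.004,0.11,0],0],
    [-1,[0.002,0.07,0],0],
    [-1,[0,0,0],0],
    [-1,[0,0,0],0],
  ],
)

```text
clock: 6.8
position: [506.2, 288.3, 183.9]
ee_rot: [-0.11, 0.994, -0.0, -0.0]
contact_force: [-0.5, -0.2, -0.9]
gripper_width: 23.9
```

```bash
python3 -c "
from h import *
go([506,289,54.7])
im=get_image('scene');cv2.imwrite('pics/s4.png',im[:,:,::-1])"
```

```text
t 6.8 pos [506.2 288.3 183.9] yang 1.79 zax [-0.001 -0.001 -1.   ] F [-0.55 -0.16 -0.92] w 23.9 q [ 0.8   0.36 -0.18  0.   -1.03 -2.15]
turn scaled -0.0000 (-0.000 rad) shift mm [1.000e-01 7.000e-01 1.292e+02] scaled [3.000e-04 2.400e-03 4.308e-01]
```

View pics/s4.png

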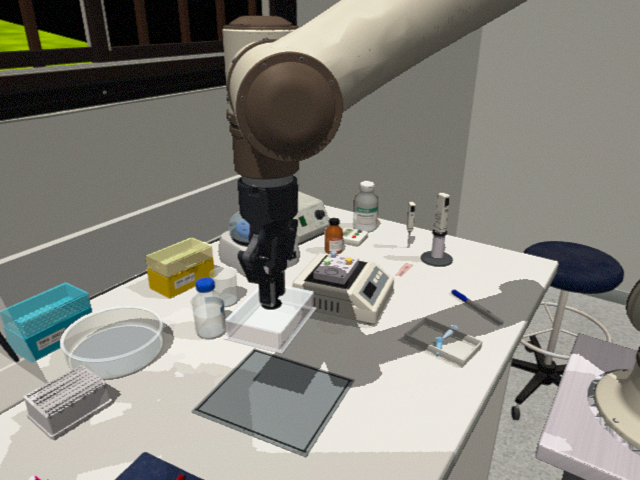

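Call:
drive_tool(
  increments=[
    [-1,[0,0.002,0.03],0],
    [-1,[0,0,0.06],0],
    [-1,[0,0,0.08],0],
    [-1,[0,0,0.08],0],
    [-1,[0,0,0.06],0],
    [-1,[0,0,0.04],0],
    [-1,[0,0,0.03],0],
    [-1,[0,0,0.017],0],
    [-1,[0,0,0.01],0],
    [-1,[0,0,0],0],
    [-1,[0,0,0],0],
  ],
)

```text
clock: 8.22
position: [506.5, 289.6, 62.5]
ee_rot: [-0.11, 0.994, 0.0, 0.0]
contact_force: [1.0, -0.6, -2.4]
gripper_width: 23.8
```

```bash
python3 -c "
from h import *
go([506,289,54.7])
crop(get_image('scene'),180,280,200,170,4,'pics/s5.png')"
```

```text
t 8.22 pos [506.5 289.6  62.5] yang 1.791 zax [ 0.001  0.001 -1.   ] F [ 0.98 -0.61 -2.38] w 23.8 q [ 0.8   0.5  -0.31  0.   -0.76 -2.15]
turn scaled -0.0000 (-0.000 rad) shift mm [ 0.6 -0.5  7.8] scaled [ 0.002  -0.0017  0.0259]
```

View pics/s5.png

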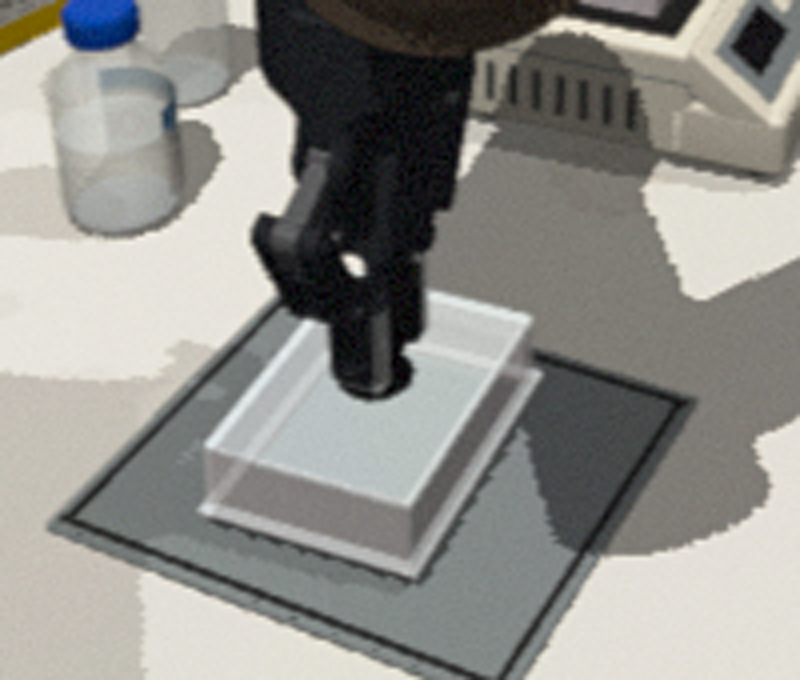

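The lid is centred over the mat, about 8 mm up. I'll ease it down.

Call:
drive_tool(
  increments=[
    [-1,[0,0,0.007],0],
    [-1,[0,0,0.006],0],
    [-1,[0,0,0.004],0],
    [-1,[0,0,0.003],0],
    [-1,[0,0,0],0],
    [-1,[0,0,0],0],
  ],
)

```text
clock: 9.02
position: [506.3, 289.4, 56.0]
ee_rot: [-0.11, 0.994, -0.0, 0.0]
contact_force: [1.2, 0.6, -1.3]
gripper_width: 24.4
```

Call:
drive_tool(
  increments=[
    [-1,[0,0,0.003],0],
    [-1,[0,0,0.002],0],
    [-1,[0,0,0],0],
    [-1,[0,0,0],0],
  ],
)

```text
clock: 9.52
position: [506.2, 289.4, 54.7]
ee_rot: [-0.11, 0.994, -0.0, 0.0]
contact_force: [-1.5, -1.4, 0.5]
gripper_width: 24.2
```

Call:
drive_tool(
  increments=[
    [-1,[0,0,0.003],0],
    [-1,[0,0,0],0],
    [-1,[0,0,0],0],
  ],
)

```text
clock: 9.9
position: [506.3, 289.4, 54.7]
ee_rot: [-0.11, 0.994, -0.0, 0.0]
contact_force: [-3.7, -1.3, 6.4]
gripper_width: 24.1
```

Contact is clear: z stopped at 54.7 with 6 N. I'll ease off slightly, release, and retreat.

Call:
drive_tool(
  increments=[
    [-1,[0,0,-0.002],0],
    [0.0,[0,0,0],0],
    [0.2,[0,0,0],0],
    [0.2,[0,0,0],0],
    [1,[0,0,0],0],
    [1,[0,0,0],0],
    [1,[0,0,0],0],
    [1,[0,0,0],0],
    [1,[0,0,-0.03],0],
    [1,[0,0,-0.06],0],
    [1,[0,0,-0.1],0],
    [1,[0,0,-0.13],0],
    [1,[0,0,-0.15],0],
    [1,[0,0,-0.15],0],
  ],
)

```text
clock: 11.65
position: [506.1, 289.2, 242.5]
ee_rot: [-0.11, 0.994, 0.0, 0.0]
contact_force: [0.5, 0.8, 0.2]
gripper_width: 85.2
```

```bash
python3 -c "
from h import *
go([484,-290,240],1.21)
im=get_image('scene');cv2.imwrite('pics/s6.png',im[:,:,::-1])"
```

```text
t 11.65 pos [506.1 289.2 242.5] yang 1.791 zax [ 0.001  0.001 -1.   ] F [0.54 0.78 0.2 ] w 85.2 q [ 0.8   0.31 -0.1   0.   -1.16 -2.15]
turn scaled 0.2903 (0.581 rad) shift mm [-183.8 -549.7    2.5] scaled [-0.6127 -1.8324  0.0082]
```

View pics/s6.png

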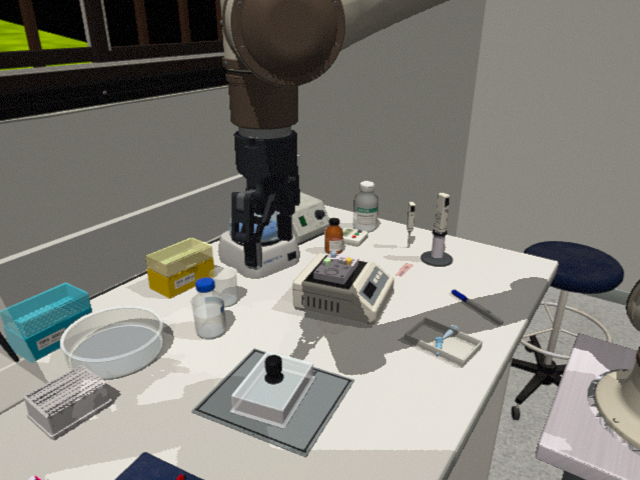

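The lid lies flat with its knob up, inside the mat, with the knob at (273,366). I'll move to the stand.

Call:
drive_tool(
  increments=[
    [1,[0,0,0],0.073],
    [1,[0,0,0],0.073],
    [1,[0,0,0],0.073],
    [1,[0,0,0],0.071],
    [1,[-0.044,-0.131,0],0],
    [1,[-0.044,-0.131,0],0],
    [1,[-0.044,-0.131,0],0],
    [1,[-0.044,-0.131,0],0],
    [1,[-0.044,-0.131,0],0],
    [1,[-0.044,-0.131,0],0],
    [1,[-0.044,-0.131,0],0],
    [1,[-0.044,-0.131,0],0],
    [1,[-0.044,-0.131,0],0],
    [1,[-0.044,-0.131,0],0],
    [1,[-0.044,-0.131,0],0],
    [1,[-0.044,-0.131,0],0],
    [1,[-0.044,-0.131,0],0],
    [1,[-0.044,-0.131,0],0],
    [1,[0,0,0],0],
    [1,[0,0,0],0],
  ],
)

```text
clock: 14.2
position: [485.0, -290.4, 240.3]
ee_rot: [0.179, 0.984, 0.0, 0.0]
contact_force: [0.3, -0.2, -0.4]
gripper_width: 85.6
```

```bash
python3 -c "
from h import *
go([484,-290,120],1.21)
im=get_image('scene');cv2.imwrite('pics/s7.png',im[:,:,::-1]); crop(im,380,90,120,190,3,'pics/s7c.png'); crop(get_image('top'),270,210,100,110,6,'pics/t7.png')"
```

```text
t 14.2 pos [ 485.  -290.4  240.3] yang 1.21 zax [ 0.  0. -1.] F [ 0.32 -0.16 -0.44] w 85.6 q [-0.25  0.28 -0.14 -0.   -1.14 -1.68]
turn scaled 0.0001 (0.000 rad) shift mm [1.100e+00 1.000e-01 1.203e+02] scaled [3.700e-03 2.000e-04 4.012e-01]
```

View pics/s7c.png

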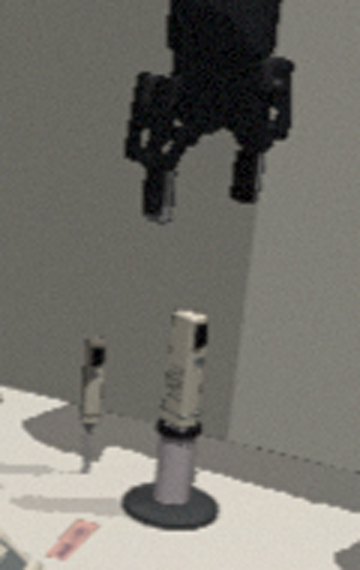

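View pics/t7.png

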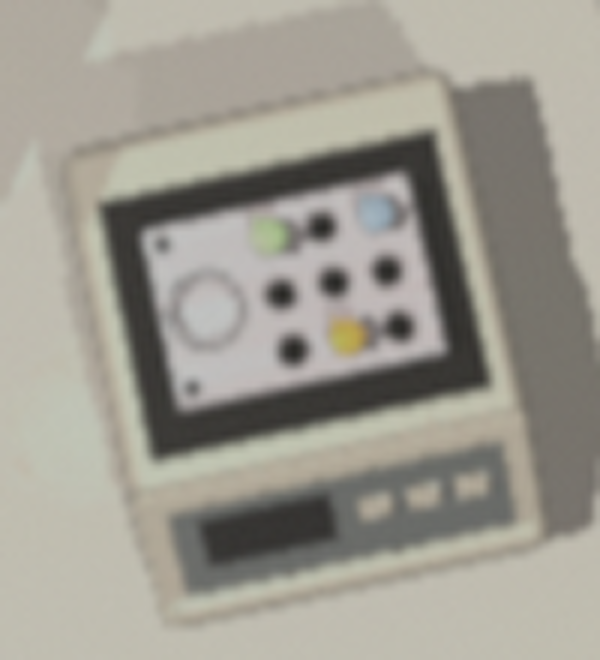

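The ring sits at about (209,309) in the 6× top crop, with the block corners clear. The gripper is centred above the larger thermometer. I'll measure the spot and descend.

Run:
```python
from h import *
np.set_printoptions(precision=2,suppress=True)
P=lambda c:(np.array(c)+.5)/6-.5+[270,210]
print("ring",onz("top",P((209,309)),81))
q=[onz("top",P(c),81) for c in((140,232),(408,175),(445,352),(178,412))]
c=np.mean(q,0); print(q,c)
ys=[]
for i,j in((1,0),(2,3)):
    d=q[j]-q[i]; ys.append(np.arctan2(d[1],d[0])-np.pi/2);
for i,j in((3,0),(2,1)):
    d=q[j]-q[i]; ys.append(np.arctan2(d[1],d[0]))
d=[onz("top",P(c),67) for c in((103,204),(435,134),(490,384),(153,458))]
for i,j in((1,0),(2,3)):
    e=d[j]-d[i]; ys.append(np.arctan2(e[1],e[0])-np.pi/2)
for i,j in((3,0),(2,1)):
    e=d[j]-d[i]; ys.append(np.arctan2(e[1],e[0]))
print(ys); y=np.mean(ys); print(y, c+30*np.array([-np.sin(y),np.cos(y),0]), np.mean(d,0))
```

```text
ring [575.51  27.86  81.  ]
[array([601.78,  51.64,  81.  ]), array([621.52, -39.73,  81.  ]), array([561.12, -52.19,  81.  ]), array([540.59,  38.04,  81.  ])] [581.25  -0.56  81.  ]
[np.float64(0.2127884820581658), np.float64(0.22370972582485416), np.float64(0.21869481181785047), np.float64(0.20336439537749743), np.float64(0.21111351361563435), np.float64(0.21868755073334079), np.float64(0.20662495756816818), np.float64(0.212046485700067)]
0.2133787403369473 [574.9   28.76  81.  ] [581.86  -1.06  67.  ]
```

Call:
drive_tool(
  increments=[
    [1,[0.003,0,0.07],0],
    [1,[0,0,0.08],0],
    [1,[0,0,0.08],0],
    [1,[0,0,0.08],0],
    [1,[0,0,0.06],0],
    [1,[0,0,0.04],0],
    [1,[0,0,0],0],
    [1,[0,0,0],0],
  ],
)

```text
clock: 15.3
position: [485.1, -290.3, 118.1]
ee_rot: [0.179, 0.984, -0.0, 0.001]
contact_force: [-0.4, -0.6, 0.9]
gripper_width: 85.0
```

```bash
python3 -c "
from h import *
go([484,-290,117],1.21)
im=get_image('scene');crop(im,380,90,120,190,3,'pics/s8c.png')"
```

```text
t 15.3 pos [ 485.1 -290.3  118.1] yang 1.211 zax [ 0.001 -0.001 -1.   ] F [-0.44 -0.65  0.92] w 85.0 q [-0.25  0.4  -0.31  0.   -0.86 -1.68]
turn scaled 0.0007 (0.001 rad) shift mm [ 1.1 -0.1  1.1] scaled [ 0.0037 -0.0004  0.0036]
```

View pics/s8c.png

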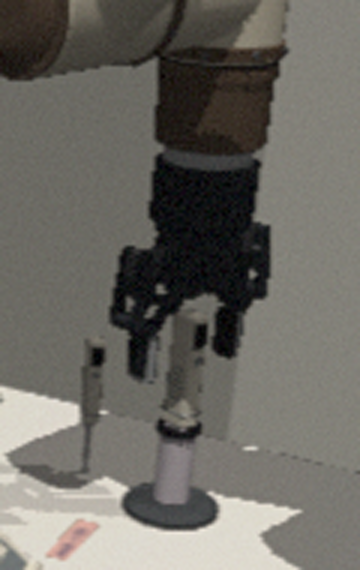

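Call:
drive_tool(
  increments=[
    [-0.3,[0.003,0,0],0],
    [-0.4,[0,0,0],0],
    [-0.4,[0,0,0],0],
    [-0.4,[0,0,0],0],
    [-1,[0,0,0],0],
    [-1,[0,0,0],0],
    [-1,[0,0,0],0],
    [-1,[0,0,0],0],
    [-1,[0,0,0],0],
  ],
)

```text
clock: 16.48
position: [483.7, -290.1, 117.3]
ee_rot: [0.179, 0.984, -0.0, 0.0]
contact_force: [-0.1, -1.0, 1.4]
gripper_width: 16.8
```

```bash
python3 -c "
from h import *
go([484,-290,117],1.21)
im=get_image('scene');crop(im,390,160,90,120,5,'pics/s9c.png')"
```

```text
t 16.48 pos [ 483.7 -290.1  117.3] yang 1.211 zax [ 0. -0. -1.] F [-0.06 -0.98  1.43] w 16.8 q [-0.25  0.4  -0.31  0.   -0.86 -1.68]
turn scaled 0.0003 (0.001 rad) shift mm [-0.3  0.2  0.3] scaled [-0.0008  0.0006  0.0012]
```

View pics/s9c.png

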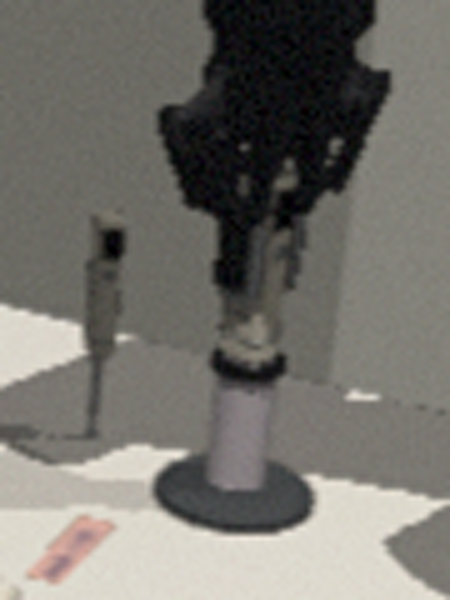

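The thermometer is gripped at a width of 16.8, which suits an 18 mm handle given the same bias as on the knob. Foot z = TCP − 103.3. I'll draw it up.

Call:
drive_tool(
  increments=[
    [-1,[0,0,-0.015],0],
    [-1,[0,0,-0.03],0],
    [-1,[0,0,-0.04],0],
    [-1,[0,0,-0.05],0],
    [-1,[0,0,-0.05],0],
    [-1,[0,0,-0.05],0],
    [-1,[0,0,-0.05],0],
    [-1,[0,0,-0.05],0],
    [-1,[0,0,-0.03],0],
    [-1,[0,0,0],0],
    [-1,[0,0,0],0],
  ],
)

```text
clock: 17.9
position: [483.2, -289.8, 226.1]
ee_rot: [0.179, 0.984, 0.0, -0.001]
contact_force: [0.7, 0.0, -1.4]
gripper_width: 17.3
```

```bash
python3 -c "
from h import *
go([575.2,28.3,222],1.784)
im=get_image('scene');crop(im,390,110,90,150,4,'pics/s10c.png')"
```

```text
t 17.9 pos [ 483.2 -289.8  226.1] yang 1.21 zax [-0.001  0.001 -1.   ] F [ 0.69  0.02 -1.36] w 17.3 q [-0.25  0.29 -0.17 -0.   -1.11 -1.68]
turn scaled -0.2868 (-0.574 rad) shift mm [-157.2  291.4    4.1] scaled [-0.524   0.9714  0.0135]
```

View pics/s10c.png

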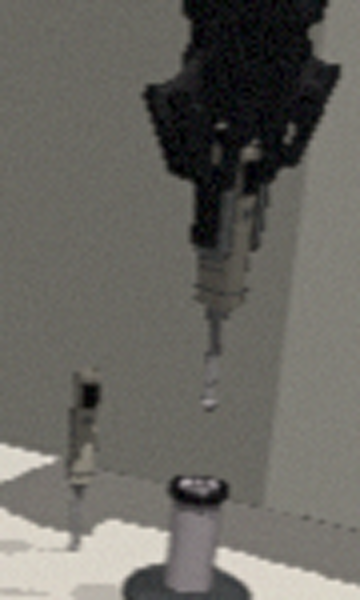

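The thermometer is clear of the stand and upright, with its foot about 45 mm above the collar. I'll turn it and carry it over the spot.

Call:
drive_tool(
  increments=[
    [-1,[0,0,0],-0.047],
    [-1,[0,0,0],-0.06],
    [-1,[0,0,0],-0.06],
    [-1,[0,0,0],-0.06],
    [-1,[0,0,0],-0.06],
    [-1,[-0.03,0.055,0],0],
    [-1,[-0.052,0.097,0],0],
    [-1,[-0.06,0.11,0],0],
    [-1,[-0.06,0.11,0],0],
    [-1,[-0.06,0.11,0],0],
    [-1,[-0.06,0.11,0],0],
    [-1,[-0.06,0.11,0],0],
    [-1,[-0.06,0.11,0],0],
    [-1,[-0.052,0.097,0],0],
    [-1,[-0.03,0.063,0],0],
    [-1,[0,0,0],0],
    [-1,[0,0,0],0],
  ],
)

```text
clock: 20.08
position: [574.9, 28.0, 226.5]
ee_rot: [-0.106, 0.994, -0.0, -0.0]
contact_force: [-0.2, -0.3, -0.3]
gripper_width: 17.4
```

```bash
python3 -c "
from h import *
go([575.2,28.3,190],1.784)
im=get_image('scene');crop(im,270,120,150,200,4,'pics/s11c.png'); crop(get_image('top'),250,180,150,150,4,'pics/t11.png')"
```

```text
t 20.07 pos [574.9  28.  226.5] yang 1.784 zax [-0.001 -0.    -1.   ] F [-0.16 -0.34 -0.3 ] w 17.4 q [ 0.33  0.31 -0.14  0.   -1.12 -1.69]
turn scaled -0.0000 (-0.000 rad) shift mm [-0.3  0.2 36.5] scaled [-0.001   0.0007  0.1218]
```

View pics/s11c.png

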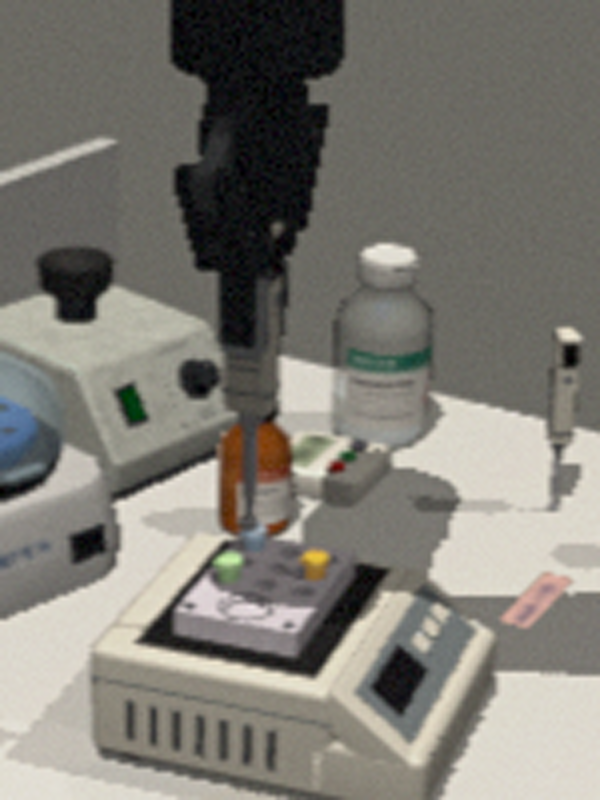

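View pics/t11.png

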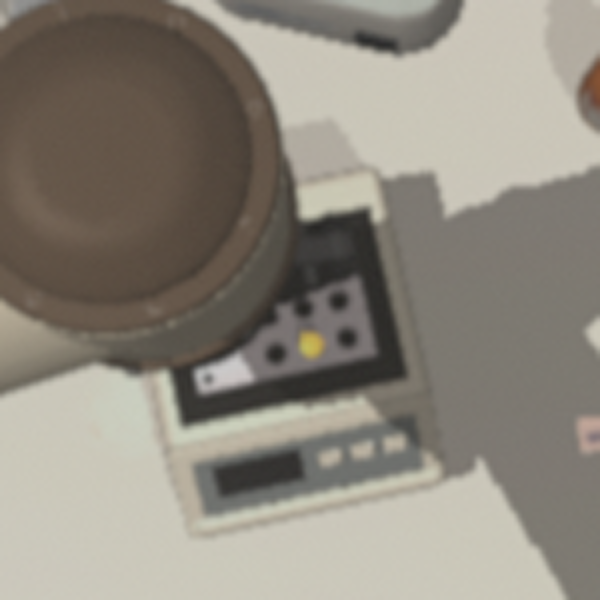

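Call:
drive_tool(
  increments=[
    [-1,[0,0,0.03],0],
    [-1,[0,0,0.04],0],
    [-1,[0,0,0.03],0],
    [-1,[0,0,0.02],0],
    [-1,[0,0,0.01],0],
    [-1,[0,0,0],0],
    [-1,[0,0,0],0],
  ],
)

```text
clock: 21.05
position: [575.6, 28.4, 188.1]
ee_rot: [-0.107, 0.994, 0.0, 0.0]
contact_force: [-0.0, -0.4, -1.7]
gripper_width: 17.2
```

```bash
python3 -c "
from h import *
go([575.2,28.3,176.8],1.784)
im=get_image('scene');crop(im,300,200,80,100,7,'pics/s12c.png')
print([ (proj('scene',p)-[300,200])*7 for p in([575.2,28.3,81],[575.2,28.3,78.5],[575.2,28.3,84],[575.2,28.3,144])])"
```

```text
t 21.05 pos [575.6  28.4 188.1] yang 1.785 zax [ 0.001  0.    -1.   ] F [-0.03 -0.42 -1.74] w 17.2 q [ 0.33  0.35 -0.19  0.   -1.03 -1.69]
turn scaled 0.0004 (0.001 rad) shift mm [ 0.4 -0.  11.3] scaled [ 0.0014 -0.0001  0.0376]
[array([222.29244512, 506.30263512]), array([222.16537176, 514.30254251]), array([222.44529685, 496.67984983]), array([225.58808038, 298.82581417])]
```

View pics/s12c.png

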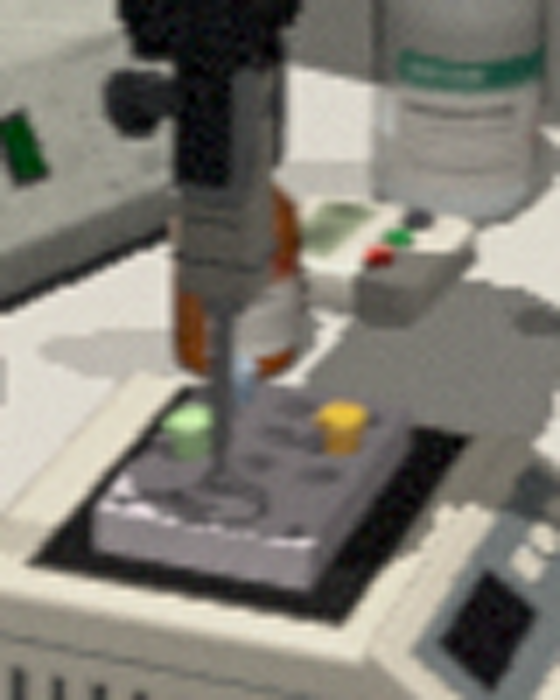

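The foot is at about (220,488), just above the ring centred at about (220,502), and laterally aligned. I'll lower in stages.

Call:
drive_tool(
  increments=[
    [-1,[0,0,0.007],0],
    [-1,[0,0,0.007],0],
    [-1,[0,0,0.007],0],
    [-1,[0,0,0],0],
    [-1,[0,0,0],0],
  ],
)

```text
clock: 21.72
position: [575.4, 28.3, 181.5]
ee_rot: [-0.107, 0.994, -0.0, 0.0]
contact_force: [-1.3, -0.2, 0.3]
gripper_width: 17.3
```

```bash
python3 -c "
from h import *
import time
go([575.2,28.3,176.8],1.784)
F=[]
for i in range(4):
    im=get_image('scene'); F.append(read_state()['contact_force'][2])
print(np.round(F,2))
go()
crop(im,300,200,80,100,7,'pics/s13c.png')"
```

```text
t 21.73 pos [575.4  28.3 181.5] yang 1.785 zax [ 0. -0. -1.] F [-1.3  -0.19  0.28] w 17.3 q [ 0.33  0.35 -0.2   0.   -1.02 -1.69]
turn scaled 0.0003 (0.001 rad) shift mm [0.2 0.  4.7] scaled [0.0006 0.     0.0158]
[-0.29 -0.11 -0.03 -0.24]
t 21.93 pos [575.3  28.3 181.5] yang 1.785 zax [ 0. -0. -1.] F [ 0.95 -0.18 -0.24] w 17.3 q [ 0.33  0.35 -0.2   0.   -1.01 -1.69]
```

View pics/s13c.png

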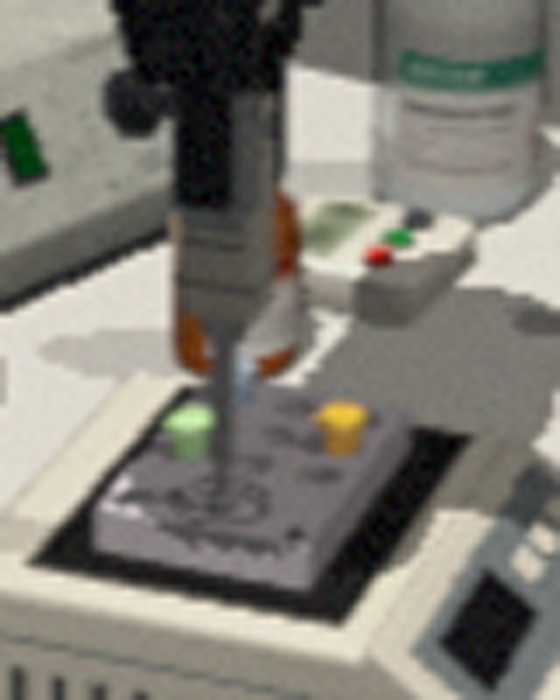

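The foot is now in the ring, and the force has shifted from about −1 to −0.2, which suggests contact is just starting. I'll push 4.7 mm more.

Call:
drive_tool(
  increments=[
    [-1,[0,0,0.005],0],
    [-1,[0,0,0.004],0],
    [-1,[0,0,0.004],0],
    [-1,[0,0,0.002],0],
    [-1,[0,0,0],0],
    [-1,[0,0,0],0],
    [-1,[0,0,0],0],
  ],
)

```text
clock: 22.8
position: [575.4, 28.3, 177.0]
ee_rot: [-0.107, 0.994, 0.0, 0.0]
contact_force: [0.2, -0.1, 0.8]
gripper_width: 17.4
```

```bash
python3 -c "
from h import *
F=[]
for i in range(8):
    im=get_image('scene'); F.append(read_state()['contact_force'][2])
print(np.round(F,2),np.mean(F))
go([575.2,28.3,176.8],1.784)
crop(im,300,200,80,100,7,'pics/s14c.png'); cv2.imwrite('pics/s14.png',im[:,:,::-1]); cv2.imwrite('pics/t14.png',get_image('top')[:,:,::-1])"
```

```text
[1.37 1.14 1.14 0.58 0.67 0.89 1.03 0.87] 0.9617340647848196
t 23.2 pos [575.4  28.3 176.9] yang 1.785 zax [ 0.  0. -1.] F [-0.   -0.63  0.87] w 17.4 q [ 0.33  0.36 -0.21 -0.   -1.   -1.69]
turn scaled 0.0003 (0.001 rad) shift mm [0.2 0.  0.1] scaled [0.0006 0.     0.0004]
```

View pics/s14c.png

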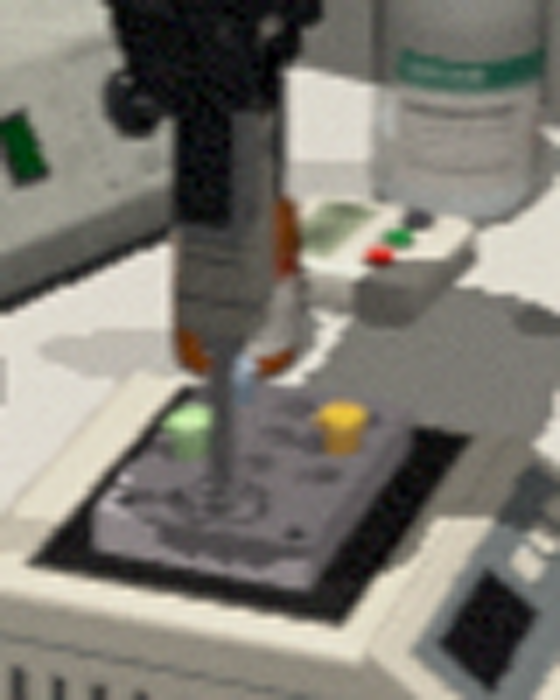

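View pics/s14.png

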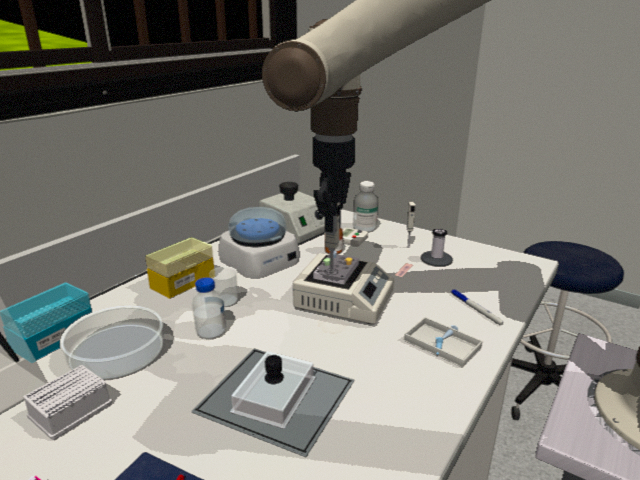

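The mean net force is +0.96 N. With the thermometer's own weight of about 0.98 N that makes roughly 1.9 N on the foot, or about 4.8 mm of travel. Everything agrees, so I'm handing in.

```bash
python3 -c "
from h import *
print(job_done()); go()"
```

```text
the job is handed in; nothing more can be done
None
the job is handed in; nothing more can be done
```

I finished the job and handed it in at about 23 s of the 64 s allowed. The arm is still holding the larger thermometer upright, with its foot in the ringed check spot.

- **Lid:** I lifted it by the knob, carried it over the bench mat and lowered it slowly. It met the mat at about 6 N before I released it. The last picture shows it flat, knob up and inside the mat. The bottles and beaker looked unmoved.
- **Thermometer position:** I drew it up out of the stand and turned it so its display faces the same way as the bath's. The tool's angle was within about 0.001 rad of the target taken from the measured bath direction (0.213 rad). The tool axis was vertical, and within about 0.3 mm of the measured spot centre.
- **Foot pressure:** The arm reached 176.9 mm against a target of 176.8 mm, which puts the foot about 5 mm in. The mean force reading of +0.96 N plus the thermometer's weight gives about 1.9 N on the foot, or about 4.8 mm by the spring figures.

**What I could not check as well:**
- Single force readings scatter by about 1 N, so the foot travel is inferred from an average and from height, not seen directly.
- The top camera could not see the foot because the arm was in the way, so the foot's position in the ring was checked only in the scene view. That view agreed.
- The thermometer's display could not be read in the final pictures, so its facing rests on the grip angle.

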